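# Set out the solvent tray

## Task

Set out the solvent tray for the next run: in the front row of rings (the green-strip side, towards the robot) stand the blue-capped bottle in the ring at the degasser's end, the orange-capped bottle in the ring at the waste canister's end and the white-capped bottle between them, and stand the amber bottle in the ring directly behind the white-capped one. Put the vial rack on top of the degasser, in the middle and with its long side along the degasser's long side. Keep the bottles upright, set each down inside its ring without dropping it, and let go of everything.

Things in the scene. Friction and masses are not known exactly. Their poses are not given: they have to be found in the camera images.
- blue_bottle: clear glass solvent bottle with a BLUE cap: 50 mm in diameter, 64 mm high to the top of the short neck, sloping in from 52 mm, with a screw cap 32 mm in diameter from 64 to 92 mm height; gripping the cap from above is best. About 0.13 kg, stands upright. Origin: centre of its underside, z up.
- orange_bottle: clear glass solvent bottle with an ORANGE cap: 50 mm in diameter, 64 mm high to the top of the short neck, sloping in from 52 mm, with a screw cap 32 mm in diameter from 64 to 92 mm height; gripping the cap from above is best. About 0.13 kg, stands upright. Origin: centre of its underside, z up.
- white_bottle: clear glass solvent bottle with a WHITE cap: 50 mm in diameter, 64 mm high to the top of the short neck, sloping in from 52 mm, with a screw cap 32 mm in diameter from 64 to 92 mm height; gripping the cap from above is best. About 0.13 kg, stands upright. Origin: centre of its underside, z up.
- amber_bottle: AMBER (brown) glass solvent bottle with a black cap: 50 mm in diameter, 64 mm high to the top of the short neck, sloping in from 52 mm, with a screw cap 32 mm in diameter from 64 to 92 mm height; gripping the cap from above is best. About 0.13 kg, stands upright. Origin: centre of its underside, z up.
- rack: grey vial rack, a block 80 mm (its x) by 50 mm (its y) by 26 mm high holding ten little vials (tops at 39 mm), with an upright aluminium carrying tab in the middle: 44 mm along x, 12 mm thick along y, its top at 75 mm height. About 0.16 kg. Pinch the tab from above across its 12 mm. Origin: centre of the underside, z up.
- tray: fixed slate-grey slab 8 mm thick, 150 (its x) by 290 mm (its y). Six flat printed white rings, 73 mm across: front row at x = -37.5 mm (robot's side, by the green strip along the edge), back row at x = +37.5 mm, each at y = -90, 0, +90 mm. A small beaker and a jar (tops 53 mm above the bench) keep the two outer back rings. Origin: centre of its underside; x points from front row to back row.
- degasser: fixed white box (degasser) with a blue band round it, at one end of the tray (either end), 125 mm (its x) by 90 mm (its y), flat top at 70 mm height. Origin: centre of its underside, z up.
- waste: fixed round white waste canister with a yellow band and a red lid, 90 mm in diameter, 110 mm high, at the other end of the tray. Origin: centre of its underside.
Things that resemble listed ones, but are neither listed nor needed, are in the scene too. Leave any purple look-alike of the orange_bottle alone.

How it is judged:
By the outcome, as a careful person would: the job done as asked, in the order asked, and still so for the second after the job is handed in, with the robot touching nothing.
It also fails if it takes over 115 s, if anything falls off the work surface, if the arm or the gripper's body presses on something with over 40 N, if the wrist force passes 120 N, or if a joint passes its speed limit or range.

## Robot

A 6-joint arm with a two-finger parallel gripper is mounted at the origin on the work surface. World frame = base frame: x ahead of the robot, y to its left, z up, the work surface at z = 0. Lengths are in m, angles in rad, forces in N, time in s.
With the tool pointing down it reaches from about 0.25 to 0.725 m from the base axis. Payload 9.7 kg.
Tool frame: the origin (TCP) lies on the centre line of the jaws, within the pads' length; the fingertips stand 14 mm ahead of it and the grasp point (between the pads) lies 5 mm behind it; z points along the fingers, y is the line along which they close (so a half turn about z gives the same grasp; the last joint's range is limited). The gripper opens to 85 mm and grips with 20 to 120 N. Pads are 22 mm wide; open, the fingers measure 114 mm over their backs; the gripper's body (76 mm by 85 mm) begins 54 mm behind the grasp point. The pads swing forward as they close: fully open they stand 13 mm farther back than shut.
Start: joints at [-1.193, 0.087, 0.176, 1.66, 0, 1.571], TCP at [0.203, -0.511, 0.245] pointing down, gripper open.
Joint ranges: [-3.13, 3.13], [-0.85, 1.81], [-1.15, 1.24], [-2.2, 2.28], [-1.44, 1.52], [-3.14, 3.14]. Speed limits (rad/s): [2.22, 2.22, 2.57, 3.14, 3.14, 3.14].

## Interface

Orientations are given as a 3x3 rotation matrix whose columns are the frame's x, y, z axes.
In Python, from rig import sense, camera, camera_model, hand_in gives the robot as it stands.
- The arm moves only by the tool play_rows, never from a script. Its argument "motion" is a list of rows, each an object with "xyz": the shift along the tool's x, y, z in cm, a list of three; "spin": the turn about the tool's z in rad. A call has 1 to 8 rows; each row shifts and turns the commanded pose from where the row before left it, along the tool's axes as they then stand; what a row does not reach is not made up. A row lasts 1/12 s, in which the tool goes at most 41.7 mm and 7.16 degrees, less where a joint would pass 70% of its speed; a pose out of reach is approached as far as the arm can. A call is refused whole if a number of a shift passes 4.17 or a number of a turn 0.125, either way. A call with a gripper value outside its range is refused whole. "hand" is the opening, from 0 (shut) to 1 (fully open), set as the call begins (left out, the last holds). The fingers move at their own pace and stop on an object; "grip_force" is the grip in N (left out, the last holds). Time passes only in rows, so rows that do not move let the fingers close. It gives the time, the measured TCP pose, the force, the opening and the grip force at its end, in the units of the state.
- sense(): the state, without advancing time (a new reading comes with each control period).
- camera(name): name is "scene" or "top" or "wrist"; returns (picture, depth): 420x560x3 uint8, blue, green, red; 420x560 float32, m along the optical axis (not along the pixel's ray), 0 where there is no reading.
- camera_model(name): a dict with "intrinsics" (3x3 intrinsics, pixels), "k1" (the pictures are not rectified: a ray, as slopes to the right and down, at radius r is drawn at 1 + k1 r^2 times it, then the intrinsics apply), "world_from_camera" (4x4, takes a point from camera to world coordinates); the wrist camera has in their place "T_tool_cam" (4x4, takes a point from camera to tool coordinates, whose origin is the TCP and whose axes are the flange's). Camera axes: x right, y up, looking along -z (the intrinsics and any distortion apply to the point x, -y, -z); pixel columns grow to the right and rows downward; lengths in m; the calibration is good to about 2 mm. A picture is of the moment at which its call begins: read the wrist's pose just before it. camera_model takes no time and is no camera call.
- hand_in(): hands the job in; it is judged then, once.
The state is a dict: "clock": time; "qpos": joint angles; "qd": joint speeds; "joint_torque": joint torques, N m; "position": TCP position; "eef_rot": TCP orientation; "ft_force": force on the tool from outside, world axes, zero at the start; "wrist_torque": the same for the moment, N m; "width": opening from 0.0 (shut) to 1.0 (fully open); "finger_force": force on a finger pad.
Only numpy, scipy, OpenCV 4.12 (cv2) and the standard library are available. Lean on these libraries where they do the work, as an engineer would, in place of code of your own. Each camera call takes 0.05 s, during which the arm holds its last target. There are 200 camera calls.

## Working session

There is one attempt and no reset: what is moved stays moved. The work goes in short steps, Python scripts to look and compute and a tool call to move; the robot and the scene stay as the last step left them, time stands still between calls to the robot, and variables do not carry over. Pictures are saved under pics/ and viewed, at most 14 in all, crops included, and the job is handed in when it is done.

Besides the shell and the picture viewer there is one more tool, called after "Emit:" as name(argument=value, ...) on one line, values as JSON. play_rows: Moves the arm, as the interface text tells. Its arguments: {"type":"object","properties":{"motion":{"type":"array","items":{"type":"object","properties":{"xyz":{"type":"array","items":{"type":"number"}},"spin":{"type":"number"}}}},"hand":{"type":"number"},"grip_force":{"type":"number"}},"required":["motion"]}

```bash
mkdir -p pics; ls
cat > h.py <<'E'
import numpy as np, cv2
from rig import sense, camera, camera_model, hand_in
def world(name,u,v,d=None,z=None,st=None):
    m=camera_model(name);K=np.array(m["intrinsics"],float);k=m["k1"]
    if name=="wrist":
        T=np.eye(4);T[:3,:3]=np.array(st["eef_rot"]);T[:3,3]=st["position"];T=T@np.array(m["T_tool_cam"])
    else: T=np.array(m["world_from_camera"])
    x=(np.asarray(u,float)-K[0,2])/K[0,0];y=(np.asarray(v,float)-K[1,2])/K[1,1]
    rd=np.hypot(x,y);r=rd.copy()
    for _ in range(20): r=rd/(1+k*r*r)
    s=1/(1+k*r*r);ray=np.stack([x*s,-y*s,-np.ones_like(x)],-1)@T[:3,:3].T
    o=T[:3,3]
    if z is not None: d=(z-o[2])/ray[...,2]
    return o+ray*np.asarray(d)[...,None]
E
python3 - <<'E'
from h import *
for n in("scene","top"):
    p,d=camera(n);cv2.imwrite(f"pics/{n}0.png",p);np.save(f"{n}0.npy",d);m=camera_model(n);print(n,m)
s=sense();print(s["clock"],s["position"],s["eef_rot"],s["width"]);print(camera_model("wrist"))
E
```

```text
pics
scene {'intrinsics': array([[519.91031816,   0.        , 272.73767409],
       [  0.        , 519.91031816, 203.17136842],
       [  0.        ,   0.        ,   1.        ]]), 'k1': -0.05747211772674733, 'world_from_camera': array([[-0.1210077 , -0.72354806,  0.67958469,  1.197138  ],
       [ 0.99264253, -0.09112357,  0.07973267,  0.12407981],
       [ 0.00423576,  0.68423293,  0.72925123,  0.86674069],
       [ 0.        ,  0.        ,  0.        ,  1.        ]])}
top {'intrinsics': array([[457.51876703,   0.        , 280.33277703],
       [  0.        , 457.51876703, 210.70077936],
       [  0.        ,   0.        ,   1.        ]]), 'k1': 0.0026379076695874164, 'world_from_camera': array([[ 0.01174143,  0.99824339, -0.05807129,  0.3770254 ],
       [-0.99990823,  0.01132883, -0.00742919,  0.02647983],
       [-0.00675826,  0.05815319,  0.9982848 ,  1.25660875],
       [ 0.        ,  0.        ,  0.        ,  1.        ]])}
0.1 [ 0.20282525 -0.51105034  0.24466969] [[ 9.29475027e-01  3.68884859e-01 -3.66698746e-04]
 [ 3.68885037e-01 -9.29474410e-01  1.07219037e-03]
 [ 5.46776917e-05 -1.13184385e-03 -9.99999358e-01]] 0.9986120074677308
{'intrinsics': array([[304.65973738,   0.        , 282.61309178],
       [  0.        , 304.65973738, 211.67977245],
       [  0.        ,   0.        ,   1.        ]]), 'k1': -0.05538415860724153, 'T_tool_cam': array([[ 7.10232848e-04,  9.45193101e-01,  3.26511098e-01,
         8.30713316e-02],
       [ 9.99999580e-01, -8.60493143e-04,  3.15761498e-04,
         8.99656787e-04],
       [ 5.79416150e-04,  3.26510736e-01, -9.45193315e-01,
        -1.28957252e-01],
       [ 0.00000000e+00,  0.00000000e+00,  0.00000000e+00,
         1.00000000e+00]])}
```

View pics/scene0.png

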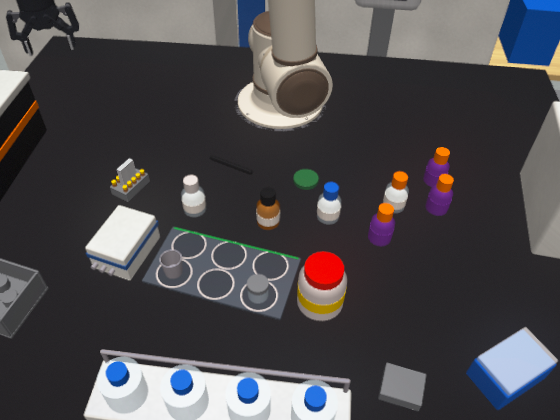

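View pics/top0.png

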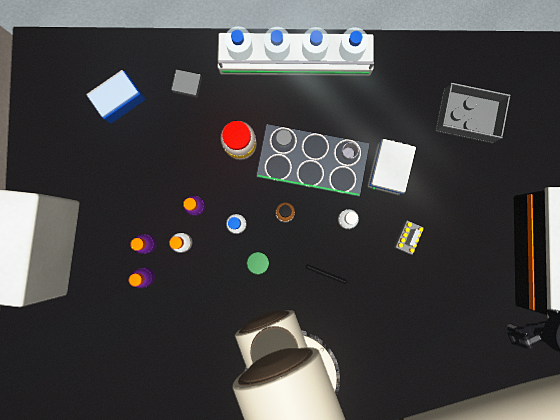

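Candidates for orange: clear-glass bottle at top (179,242) / scene (396,192). The purple look-alikes at top (192,205), (141,244), (140,280) are not wanted. The others are blue at (235,222), amber at (285,212), white at (348,218) and the rack at (410,237). The degasser is the box by the tray at (393,165); the blue-white box at (115,95) is a decoy. The waste is at (237,137). Next I'll measure and check a crop.

Run:
```python
from h import *
p=cv2.imread("pics/top0.png");q=cv2.imread("pics/scene0.png")
h=[cv2.cvtColor(a,cv2.COLOR_BGR2HSV) for a in(p,q)]
rng={"orange":((5,150,150),(18,255,255)),"blue":((100,150,120),(125,255,255)),"white":((0,0,150),(180,70,255)),"amber":((0,0,0),(180,255,60))}
seed={"orange":((179,242),(399,179)),"blue":((235,223),(331,189)),"white":((347,216),(192,183))}
for n,s in seed.items():
  for i,(nm,z) in enumerate((("top",.092),("scene",.092))):
    m=cv2.inRange(h[i],*rng[n]);x,y=s[i];w=np.zeros_like(m);w[y-14:y+15,x-14:x+15]=m[y-14:y+15,x-14:x+15]
    k,l,st,c=cv2.connectedComponentsWithStats(w);j=1+np.argmax(st[1:,4])
    print(n,nm,c[j],st[j],world(nm,c[j][0],c[j][1],z=.09 if nm=="top" else .08).round(4))
# rings
g=cv2.cvtColor(p,cv2.COLOR_BGR2GRAY)
hs=h[0]
m=cv2.inRange(hs,(90,20,40),(125,140,130));roi=np.zeros_like(m);roi[115:205,250:375]=255
for thr in(150,):
  b=cv2.threshold(g,thr,255,0)[1]&roi
  cs,hi=cv2.findContours(b,cv2.RETR_CCOMP,cv2.CHAIN_APPROX_NONE)
  for c,hh in zip(cs,hi[0]):
    if cv2.contourArea(c)>300:
      (x,y),ax,a=cv2.fitEllipse(c);print("ring",hh[3]>=0,(round(x,1),round(y,1)),np.round(ax,1),world("top",x,y,z=.008).round(4))
# degasser top by depth
d=np.load("top0.npy");U,V=np.meshgrid(np.arange(560),np.arange(420));W=world("top",U,V,d=d)
for lab,(x0,x1,y0,y1),(z0,z1) in(("deg",(360,425,130,205),(.062,.078)),("rack",(390,430,210,260),(.018,.045)),("racktab",(390,430,210,260),(.06,.085)),("waste",(215,265,115,170),(.1,.125)),("ambercap",(270,300,195,228),(.08,.1)),("whitecap",(335,362,203,235),(.08,.1)),("bluecap",(222,250,208,240),(.08,.1)),("orcap",(165,195,228,256),(.08,.1))):
  k=np.zeros(d.shape,bool);k[y0:y1,x0:x1]=1;k&=(W[...,2]>z0)&(W[...,2]<z1)
  P=W[k]; r=cv2.minAreaRect(P[:,:2].astype(np.float32)*1000);print(lab,k.sum(),P.mean(0).round(4),[np.round(t,1) for t in r])
c1=cv2.resize(p[190:295,120:440],(800,262),interpolation=3);c2=cv2.resize(q[140:260,100:460],(800,267),interpolation=3)
cv2.imwrite("pics/crop0.png",np.vstack([c1,c2]))
```

```text
orange top [178.94444444 241.94444444] [175 237   7  12  18] [0.3622 0.2925 0.09  ]
orange scene [399.75233645 179.47663551] [393 171  15  19 214] [0.3591 0.3041 0.08  ]
blue top [233.60344828 222.74137931] [228 217  12  12 116] [0.4128 0.154  0.09  ]
blue scene [330.92857143 190.        ] [324 182  15  18 210] [0.4103 0.1563 0.08  ]
white top [348.23381295 218.59352518] [339 209  19  20 278] [ 0.4267 -0.1381  0.09  ]
white scene [189.95384615 179.83076923] [183 175  15  11 130] [ 0.4175 -0.1484  0.08  ]
ring False (343.1, 170.2) [30.9 62.8] [ 0.563  -0.1351  0.008 ]
ring True (342.3, 178.9) [24.4 24.7] [ 0.5388 -0.133   0.008 ]
ring True (347.0, 152.4) [23.6 24.8] [ 0.6125 -0.1457  0.008 ]
ring False (312.4, 160.3) [26.7 59.9] [ 0.5894 -0.0509  0.008 ]
ring True (310.0, 172.9) [24.4 24.5] [ 0.5546 -0.0445  0.008 ]
ring True (315.0, 146.1) [24.3 24.4] [ 0.629  -0.0575  0.008 ]
ring False (280.8, 158.2) [31.5 61.2] [0.5944 0.0361 0.008 ]
ring True (277.7, 166.8) [24.3 24.7] [0.5705 0.0446 0.008 ]
ring True (282.9, 140.3) [23.2 23.3] [0.6444 0.0311 0.008 ]
deg 1636 [ 0.5683 -0.2582  0.0703] [array([ 568.7, -259.5]), array([ 91.7, 125. ]), np.float64(76.1)]
rack 441 [ 0.3825 -0.3054  0.0305] [array([ 382.7, -310.1]), array([50.9, 80.3]), np.float64(67.6)]
racktab 106 [ 0.3819 -0.3091  0.0736] [array([ 382. , -310.3]), array([12.7, 43.4]), np.float64(67.1)]
waste 627 [0.636  0.1491 0.1103] [array([636.3, 149.7]), array([71.3, 70.3]), np.float64(44.8)]
ambercap 122 [0.4455 0.023  0.0924] [array([445.4,  23.2]), array([28.1, 30.7]), np.float64(1.8)]
whitecap 128 [ 0.4293 -0.1451  0.0916] [array([ 429.5, -145.4]), array([28.1, 30.3]), np.float64(0.6)]
bluecap 125 [0.4133 0.1529 0.0921] [array([413.4, 153.1]), array([28.3, 30.6]), np.float64(0.6)]
orcap 132 [0.3615 0.2999 0.0914] [array([361.9, 300.8]), array([30. , 30.6]), np.float64(89.0)]
```

View pics/crop0.png

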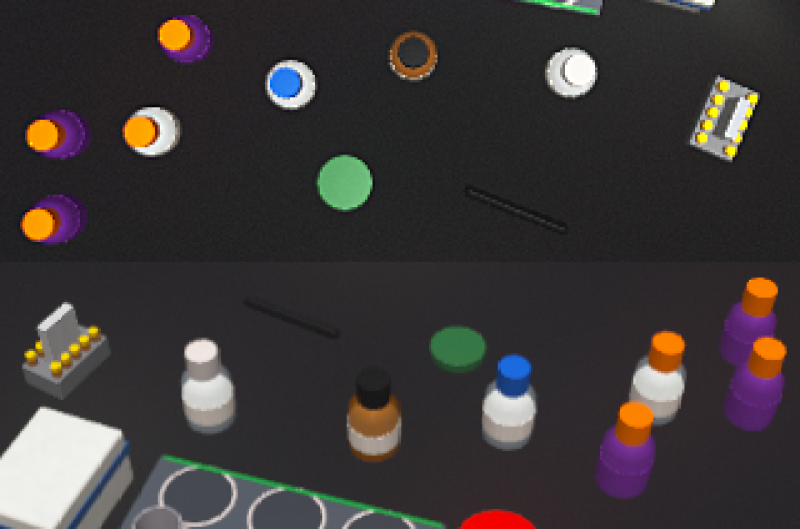

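The crop shows the clear orange-capped bottle at crop (140,131) top and (658,380) scene; the look-alikes are purple. Heights and sizes match. First I'll square the tool to the world axes, so tool x = world x, tool y = −world y and tool z = down.

Emit:
play_rows(motion=[{"xyz":[0,0,0],"spin":0.095},{"xyz":[0,0,0],"spin":0.095},{"xyz":[0,0,0],"spin":0.095},{"xyz":[0,0,0],"spin":0.093},{"xyz":[1.2,-3.7,0],"spin":0},{"xyz":[1.2,-3.7,0],"spin":0},{"xyz":[1.2,-3.7,0],"spin":0},{"xyz":[1.2,-3.7,0],"spin":0}], hand=0.65, grip_force=40)

```text
clock: 0.77
position: [0.2508, -0.3616, 0.2446]
eef_rot: [[1.0, -0.001, -0.001], [-0.001, -1.0, 0.001], [-0.001, -0.001, -1.0]]
ft_force: [1.8, 1.1, 0.4]
width: 0.649
finger_force: 0.0
```

Emit:
play_rows(motion=[{"xyz":[1.2,-3.7,0]},{"xyz":[1.2,-3.7,0]},{"xyz":[1.2,-3.7,0]},{"xyz":[1.2,-3.7,0]},{"xyz":[1.2,-3.7,0]},{"xyz":[1.2,-3.7,0]},{"xyz":[1.2,-3.7,0]},{"xyz":[1.2,-3.7,0]}])

```text
schema error: expected keys xyz, spin
```

Emit:
play_rows(motion=[{"xyz":[1.2,-3.7,0]},{"xyz":[1.2,-3.7,0]},{"xyz":[1.2,-3.7,0]},{"xyz":[1.2,-3.7,0]},{"xyz":[1.2,-3.7,0]},{"xyz":[0.3,-3.4,0]},{"xyz":[0,0,3]},{"xyz":[0,0,0]}])

```text
schema error: expected keys xyz, spin
```

Emit:
play_rows(motion=[{"xyz":[1.2,-3.7,0],"spin":0},{"xyz":[1.2,-3.7,0],"spin":0},{"xyz":[1.2,-3.7,0],"spin":0},{"xyz":[1.2,-3.7,0],"spin":0},{"xyz":[1.2,-3.7,0],"spin":0},{"xyz":[1.2,-3.7,0],"spin":0},{"xyz":[1.2,-3.7,0],"spin":0},{"xyz":[1.2,-3.7,0],"spin":0}])

```text
clock: 1.43
position: [0.3468, -0.0654, 0.2453]
eef_rot: [[1.0, -0.001, 0.0], [-0.001, -1.0, -0.0], [0.0, 0.0, -1.0]]
ft_force: [1.5, -0.8, 0.0]
width: 0.65
finger_force: 0.0
```

Emit:
play_rows(motion=[{"xyz":[1.2,-3.7,0],"spin":0},{"xyz":[1.2,-3.7,0],"spin":0},{"xyz":[1.2,-3.7,0],"spin":0},{"xyz":[1.2,-3.7,0],"spin":0},{"xyz":[1.2,-3.7,0],"spin":0},{"xyz":[0.3,-3.4,0],"spin":0},{"xyz":[0,0,3],"spin":0},{"xyz":[0,0,0],"spin":0}])

```text
clock: 2.1
position: [0.408, 0.0617, 0.2153]
eef_rot: [[0.994, 0.104, -0.014], [0.105, -0.992, 0.069], [-0.007, -0.07, -0.998]]
ft_force: [-0.1, -0.1, -1.1]
width: 0.649
finger_force: 0.0
```

Run:
```python
from h import *
s=sense();print(np.round(s["qpos"],3),np.round(s["qd"],2),s["position"],s["clock"])
```

```text
[ 0.104 -0.243 -0.193  1.628  0.07   3.141] [-0.02 -0.01  0.06  0.08 -0.01  0.  ] [0.40804024 0.06173318 0.21534667] 2.1
```

Joint 6 is at its limit (q6 = π + j1 − yaw), so I'll turn the tool to yaw +90°. Tool x then lies along world y, and tool y along world x.

Emit:
play_rows(motion=[{"xyz":[0,0,0],"spin":-0.12},{"xyz":[0,0,0],"spin":-0.12},{"xyz":[0,0,0],"spin":-0.12},{"xyz":[0,0,0],"spin":-0.12},{"xyz":[0,0,0],"spin":-0.12},{"xyz":[0,0,0],"spin":-0.12},{"xyz":[0,0,0],"spin":-0.12},{"xyz":[0,0,0],"spin":-0.12}])

```text
clock: 2.77
position: [0.4091, 0.0609, 0.2204]
eef_rot: [[0.481, 0.877, -0.008], [0.875, -0.479, 0.069], [0.057, -0.04, -0.998]]
ft_force: [-0.8, 0.7, -0.2]
width: 0.649
finger_force: 0.0
```

Emit:
play_rows(motion=[{"xyz":[0,0,0],"spin":-0.125},{"xyz":[0,0,0],"spin":-0.125},{"xyz":[0,0,0],"spin":-0.125},{"xyz":[0,0,0],"spin":-0.125},{"xyz":[3.0,0.1,0],"spin":0},{"xyz":[3.0,0.1,0],"spin":0},{"xyz":[3.0,0.1,0],"spin":0},{"xyz":[0,0,0],"spin":0}])

```text
clock: 3.43
position: [0.4129, 0.154, 0.2266]
eef_rot: [[0.005, 1.0, -0.008], [0.998, -0.004, 0.07], [0.07, -0.008, -0.998]]
ft_force: [-0.7, -0.1, -0.2]
width: 0.649
finger_force: 0.0
```

```bash
cat > go.py <<'E'
import sys
from h import *
s=sense();R=np.array(s["eef_rot"]);p=np.array(s["position"])
print("pos",p.round(4),"z",R[:,2].round(3),"yaw",round(float(np.arctan2(R[1,0],R[0,0])),3),"q6",round(s["qpos"][5],2))
for a in sys.argv[1:]:
    t=np.array([float(v) for v in a.split(",")]);print(a,"tool cm",(R.T@(t-p)*100).round(2));p=t
E
python3 go.py .413,.153,.21 .413,.153,.077 .413,.153,.21 .539,-.133,.21 .539,-.133,.087
```

```text
pos [0.4129 0.154  0.2266] z [-0.008  0.07  -0.998] yaw 1.566 q6 1.89
.413,.153,.21 tool cm [-0.22  0.02  1.65]
.413,.153,.077 tool cm [-0.93  0.11 13.27]
.413,.153,.21 tool cm [  0.93  -0.11 -13.27]
.539,-.133,.21 tool cm [-28.47  12.73  -2.11]
.539,-.133,.087 tool cm [-0.86  0.1  12.27]
```

Emit:
play_rows(motion=[{"xyz":[-0.2,0,3.3],"spin":0},{"xyz":[-0.2,0,3.3],"spin":0},{"xyz":[-0.2,0,3.3],"spin":0},{"xyz":[-0.25,0.05,2.5],"spin":0},{"xyz":[-0.25,0.05,1.5],"spin":0},{"xyz":[-0.05,0.03,1.0],"spin":0},{"xyz":[0,0,0],"spin":0}])

```text
clock: 4.02
position: [0.4123, 0.1491, 0.0749]
eef_rot: [[0.008, 1.0, -0.01], [0.998, -0.007, 0.068], [0.068, -0.011, -0.998]]
ft_force: [-0.2, 0.5, -0.1]
width: 0.651
finger_force: 0.0
```

Emit:
play_rows(motion=[{"xyz":[0,0,0],"spin":0},{"xyz":[0,0,0],"spin":0},{"xyz":[0,0,0],"spin":0},{"xyz":[0,0,0],"spin":0},{"xyz":[0,0,0],"spin":0},{"xyz":[0,0,0],"spin":0}], hand=0, grip_force=40)

```text
clock: 4.52
position: [0.4139, 0.1501, 0.0778]
eef_rot: [[0.007, 1.0, -0.006], [0.998, -0.006, 0.07], [0.07, -0.006, -0.998]]
ft_force: [-2.2, -0.0, 6.9]
width: 0.365
finger_force: 39.6
```

Emit:
play_rows(motion=[{"xyz":[0.05,0,-0.8],"spin":0},{"xyz":[0.2,0,-2.5],"spin":0},{"xyz":[0.25,0,-3.4],"spin":0},{"xyz":[0.25,0,-3.5],"spin":0},{"xyz":[0.2,0,-3.1],"spin":0},{"xyz":[-1.5,0.7,0],"spin":0},{"xyz":[-3.0,1.4,-0.2],"spin":0},{"xyz":[-3.3,1.5,-0.2],"spin":0}])

```text
clock: 5.18
position: [0.4503, 0.0718, 0.2095]
eef_rot: [[0.004, 1.0, -0.006], [0.998, -0.003, 0.069], [0.069, -0.006, -0.998]]
ft_force: [1.1, 1.4, -1.6]
width: 0.362
finger_force: 40.0
```

Emit:
play_rows(motion=[{"xyz":[-3.3,1.5,-0.2],"spin":0},{"xyz":[-3.3,1.5,-0.2],"spin":0},{"xyz":[-3.3,1.5,-0.2],"spin":0},{"xyz":[-3.3,1.5,-0.2],"spin":0},{"xyz":[-3.3,1.5,-0.2],"spin":0},{"xyz":[-3.0,1.4,-0.2],"spin":0},{"xyz":[-1.0,0.5,0],"spin":0},{"xyz":[0,0,0],"spin":0}])

```text
clock: 5.85
position: [0.5431, -0.1363, 0.2045]
eef_rot: [[0.01, 1.0, -0.008], [0.998, -0.009, 0.069], [0.069, -0.009, -0.998]]
ft_force: [0.0, -0.7, -1.5]
width: 0.362
finger_force: 40.0
```

```bash
python3 go.py .539,-.136,.21 .539,-.136,.088
python3 - <<'E'
from h import *
print(sense()["width"],sense()["finger_force"])
p,d=camera("scene");cv2.imwrite("pics/s1.png",p[:320,60:460])
E
```

```text
pos [ 0.5431 -0.1363  0.2045] z [-0.008  0.069 -0.998] yaw 1.561 q6 1.3
.539,-.136,.21 tool cm [ 0.07 -0.42 -0.55]
.539,-.136,.088 tool cm [-0.84  0.11 12.17]
0.36197896980346417 40.03608763217926
```

View pics/s1.png

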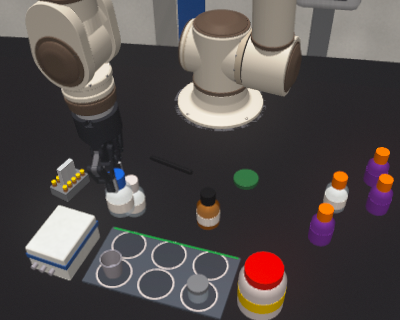

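Emit:
play_rows(motion=[{"xyz":[-0.1,-0.2,2.0],"spin":0},{"xyz":[-0.2,-0.1,3.0],"spin":0},{"xyz":[-0.2,0,3.0],"spin":0},{"xyz":[-0.2,0,2.0],"spin":0},{"xyz":[-0.1,0,1.0],"spin":0},{"xyz":[0,0,0.4],"spin":0},{"xyz":[0,0,0.2],"spin":0},{"xyz":[0,0,0],"spin":0}])

```text
clock: 6.57
position: [0.539, -0.1336, 0.0898]
eef_rot: [[0.006, 1.0, -0.007], [0.998, -0.006, 0.069], [0.069, -0.007, -0.998]]
ft_force: [-0.6, -0.2, -0.2]
width: 0.365
finger_force: 40.0
```

Emit:
play_rows(motion=[{"xyz":[-0.1,0,0.15],"spin":0},{"xyz":[-0.1,0,0.1],"spin":0},{"xyz":[0,0,0],"spin":0}])

```text
clock: 6.82
position: [0.5388, -0.1361, 0.0866]
eef_rot: [[0.007, 1.0, -0.007], [0.998, -0.007, 0.069], [0.069, -0.007, -0.998]]
ft_force: [-0.2, -0.8, -2.2]
width: 0.36
finger_force: 40.0
```

Emit:
play_rows(motion=[{"xyz":[0,0,0.1],"spin":0},{"xyz":[0,0,0],"spin":0},{"xyz":[0,0,0],"spin":0}])

```text
clock: 7.07
position: [0.5388, -0.136, 0.0859]
eef_rot: [[0.007, 1.0, -0.007], [0.998, -0.007, 0.069], [0.069, -0.007, -0.998]]
ft_force: [-2.4, -0.3, 6.3]
width: 0.357
finger_force: 40.4
```

Contact at z = 0.086. I'll release and lift.

Emit:
play_rows(motion=[{"xyz":[0,0,0],"spin":0},{"xyz":[0,0,0],"spin":0},{"xyz":[0,0,0],"spin":0},{"xyz":[0.15,0,-2.0],"spin":0},{"xyz":[0.25,0,-3.5],"spin":0},{"xyz":[0.25,0,-3.5],"spin":0},{"xyz":[0.2,0,-2.5],"spin":0},{"xyz":[0,0,0],"spin":0}], hand=0.65)

```text
clock: 7.73
position: [0.541, -0.1356, 0.2061]
eef_rot: [[0.006, 1.0, -0.001], [0.998, -0.006, 0.067], [0.067, -0.001, -0.998]]
ft_force: [-0.0, -0.8, -0.0]
width: 0.648
finger_force: 0.0
```

```bash
python3 go.py .362,.297,.2 .362,.297,.0775 .362,.297,.21 .5705,.042,.21 .5705,.042,.087
python3 - <<'E'
from h import *
p,d=camera("top");cv2.imwrite("pics/t1.png",cv2.resize(p[100:300,110:440],None,fx=2.4,fy=2.4,interpolation=3))
E
```

```text
pos [ 0.541  -0.1356  0.2061] z [-0.001  0.067 -0.998] yaw 1.564 q6 1.3
.362,.297,.2 tool cm [ 43.01 -18.18   3.52]
.362,.297,.0775 tool cm [-8.200e-01  1.000e-02  1.222e+01]
.362,.297,.21 tool cm [ 8.900e-01 -1.000e-02 -1.322e+01]
.5705,.042,.21 tool cm [-25.31  21.01  -1.72]
.5705,.042,.087 tool cm [-8.200e-01  1.000e-02  1.227e+01]
```

View pics/t1.png

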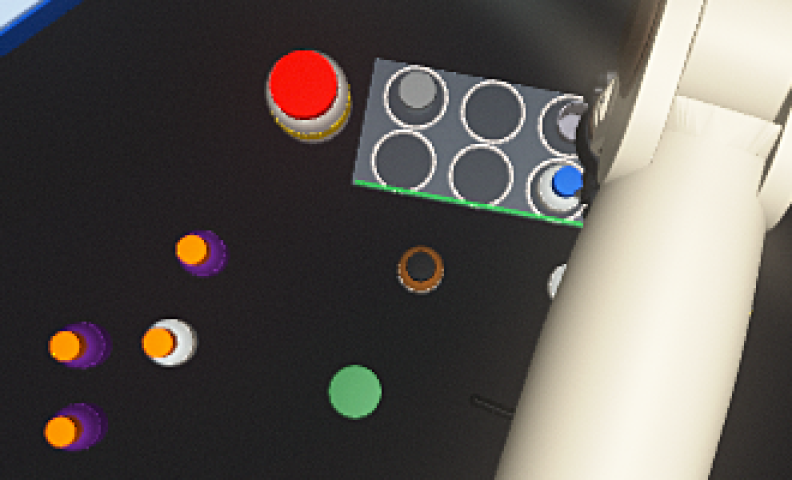

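The crop shows the blue cap at (567,182), inside the degasser-end front ring. Next is orange.

Emit:
play_rows(motion=[{"xyz":[3.3,-1.4,0.2],"spin":0},{"xyz":[3.3,-1.4,0.3],"spin":0},{"xyz":[3.3,-1.4,0.3],"spin":0},{"xyz":[3.3,-1.4,0.3],"spin":0},{"xyz":[3.3,-1.4,0.3],"spin":0},{"xyz":[3.3,-1.4,0.3],"spin":0},{"xyz":[3.3,-1.4,0.3],"spin":0},{"xyz":[3.3,-1.4,0.3],"spin":0}])

```text
clock: 8.45
position: [0.4278, 0.1317, 0.1953]
eef_rot: [[0.007, 1.0, -0.009], [0.998, -0.007, 0.069], [0.069, -0.01, -0.998]]
ft_force: [0.6, 0.2, 0.0]
width: 0.652
finger_force: 0.0
```

Emit:
play_rows(motion=[{"xyz":[3.3,-1.4,0.3],"spin":0},{"xyz":[3.3,-1.4,0.3],"spin":0},{"xyz":[3.3,-1.4,0.3],"spin":0},{"xyz":[3.3,-1.4,0.3],"spin":0},{"xyz":[2.5,-1.0,0.2],"spin":0},{"xyz":[1.2,-0.4,0],"spin":0},{"xyz":[0,0,0],"spin":0},{"xyz":[0,0,0],"spin":0}])

```text
clock: 9.12
position: [0.3596, 0.3006, 0.1937]
eef_rot: [[0.005, 1.0, -0.009], [0.998, -0.005, 0.068], [0.068, -0.01, -0.998]]
ft_force: [0.2, -0.8, -0.2]
width: 0.651
finger_force: 0.0
```

```bash
python3 go.py .362,.300,.0775
python3 - <<'E'
from h import *
s=sense();p,d=camera("wrist");cv2.imwrite("pics/w1.png",p)
m=cv2.inRange(cv2.cvtColor(p,cv2.COLOR_BGR2HSV),(5,150,120),(18,255,255))
k,l,st,c=cv2.connectedComponentsWithStats(m)
for j in range(1,k):
    if st[j,4]>150: print(c[j].round(),st[j],world("wrist",c[j][0],c[j][1],z=.085,st=s).round(4), d[l==j].mean())
E
```

```text
pos [0.3596 0.3006 0.1937] z [-0.009  0.068 -0.998] yaw 1.566 q6 2.24
.362,.300,.0775 tool cm [-0.84  0.35 11.58]
[179. 100.] [162  76  27  42 405] [0.2791 0.397  0.085 ] 0.2318398
[286. 206.] [268 200  36  19 208] [0.3605 0.3141 0.085 ] 0.2522863
[392. 248.] [377 235  45  44 528] [0.4512 0.2765 0.085 ] 0.26872623
```

View pics/w1.png

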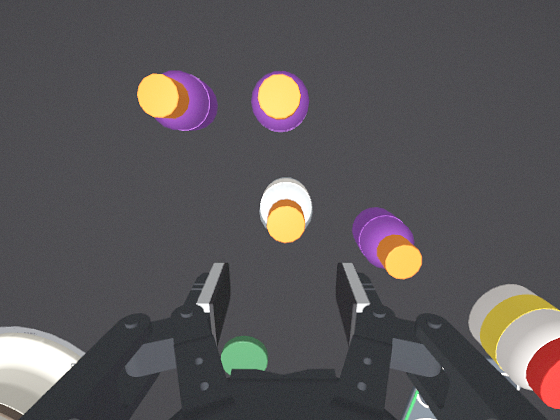

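The wrist view shows the clear orange-capped bottle at (286,222), centred between the jaws. The purple ones at (158,96), (279,96) and (403,261) stay clear. Descending.

Emit:
play_rows(motion=[{"xyz":[-0.2,0.1,3.0],"spin":0},{"xyz":[-0.2,0.1,3.0],"spin":0},{"xyz":[-0.2,0.1,2.6],"spin":0},{"xyz":[-0.2,0,2.0],"spin":0},{"xyz":[0,0,1.0],"spin":0},{"xyz":[0,0,0],"spin":0}])

```text
clock: 9.67
position: [0.3616, 0.2988, 0.0762]
eef_rot: [[0.009, 1.0, -0.011], [0.998, -0.008, 0.067], [0.067, -0.011, -0.998]]
ft_force: [-0.5, 0.1, 0.2]
width: 0.646
finger_force: 0.0
```

Emit:
play_rows(motion=[{"xyz":[0,0,0],"spin":0},{"xyz":[0,0,0],"spin":0},{"xyz":[0,0,0],"spin":0},{"xyz":[0,0,0],"spin":0},{"xyz":[0,0,0],"spin":0}], hand=0)

```text
clock: 10.08
position: [0.3629, 0.3009, 0.08]
eef_rot: [[0.007, 1.0, -0.006], [0.998, -0.006, 0.07], [0.07, -0.006, -0.998]]
ft_force: [-0.4, -0.7, 7.0]
width: 0.358
finger_force: 40.2
```

```bash
python3 go.py .362,.300,.21 .5705,.044,.21 .5705,.044,.087
```

```text
pos [0.3629 0.3009 0.08  ] z [-0.006  0.07  -0.998] yaw 1.564 q6 2.24
.362,.300,.21 tool cm [  0.82  -0.17 -12.98]
.5705,.044,.21 tool cm [-25.39  21.01  -1.92]
.5705,.044,.087 tool cm [-0.87  0.08 12.27]
```

Emit:
play_rows(motion=[{"xyz":[0.05,0,-0.8],"spin":0},{"xyz":[0.2,0,-2.5],"spin":0},{"xyz":[0.25,-0.1,-3.4],"spin":0},{"xyz":[0.2,-0.1,-3.4],"spin":0},{"xyz":[0.2,0,-3.0],"spin":0},{"xyz":[-1.2,1.0,0],"spin":0},{"xyz":[-2.4,2.0,-0.2],"spin":0},{"xyz":[-2.8,2.3,-0.2],"spin":0}])

```text
clock: 10.75
position: [0.414, 0.2362, 0.2103]
eef_rot: [[0.004, 1.0, -0.007], [0.998, -0.003, 0.07], [0.07, -0.007, -0.998]]
ft_force: [0.5, -0.4, -0.7]
width: 0.362
finger_force: 40.1
```

Emit:
play_rows(motion=[{"xyz":[-2.8,2.3,-0.2],"spin":0},{"xyz":[-2.8,2.3,-0.2],"spin":0},{"xyz":[-2.8,2.3,-0.2],"spin":0},{"xyz":[-2.8,2.3,-0.2],"spin":0},{"xyz":[-2.8,2.3,-0.2],"spin":0},{"xyz":[-2.8,2.3,-0.2],"spin":0},{"xyz":[-2.2,2.0,-0.2],"spin":0},{"xyz":[0,0,0],"spin":0}])

```text
clock: 11.42
position: [0.5732, 0.0407, 0.2078]
eef_rot: [[0.01, 1.0, -0.008], [0.998, -0.01, 0.068], [0.068, -0.009, -0.998]]
ft_force: [0.1, -0.5, -2.2]
width: 0.359
finger_force: 40.3
```

```bash
python3 go.py .5705,.045,.0905
```

```text
pos [0.5732 0.0407 0.2078] z [-0.008  0.068 -0.998] yaw 1.56 q6 1.62
.5705,.045,.0905 tool cm [-0.37 -0.17 11.73]
```

Emit:
play_rows(motion=[{"xyz":[0,-0.1,2.0],"spin":0},{"xyz":[-0.1,-0.1,3.0],"spin":0},{"xyz":[-0.1,0,3.0],"spin":0},{"xyz":[-0.1,0,2.2],"spin":0},{"xyz":[-0.1,0,1.0],"spin":0},{"xyz":[0,0,0.4],"spin":0},{"xyz":[0,0,0],"spin":0},{"xyz":[0,0,0],"spin":0}])

```text
clock: 12.08
position: [0.5684, 0.0486, 0.0941]
eef_rot: [[0.007, 1.0, -0.006], [0.998, -0.006, 0.069], [0.069, -0.007, -0.998]]
ft_force: [0.2, -0.1, -0.7]
width: 0.359
finger_force: 40.3
```

Emit:
play_rows(motion=[{"xyz":[0,0,0.15],"spin":0},{"xyz":[0,0,0],"spin":0},{"xyz":[0,0,0],"spin":0}])

```text
clock: 12.33
position: [0.5681, 0.0486, 0.0919]
eef_rot: [[0.007, 1.0, -0.007], [0.998, -0.006, 0.069], [0.069, -0.007, -0.998]]
ft_force: [-0.5, -0.1, -1.2]
width: 0.359
finger_force: 40.3
```

Emit:
play_rows(motion=[{"xyz":[-0.4,0.2,0.1],"spin":0},{"xyz":[0,0,0.15],"spin":0},{"xyz":[0,0,0],"spin":0},{"xyz":[0,0,0],"spin":0}])

```text
clock: 12.67
position: [0.5697, 0.0446, 0.0882]
eef_rot: [[0.007, 1.0, -0.008], [0.998, -0.007, 0.069], [0.069, -0.008, -0.998]]
ft_force: [0.4, 0.3, -0.2]
width: 0.361
finger_force: 40.3
```

Emit:
play_rows(motion=[{"xyz":[0,0,0.1],"spin":0},{"xyz":[0,0,0],"spin":0},{"xyz":[0,0,0],"spin":0}])

```text
clock: 12.92
position: [0.5698, 0.0447, 0.0881]
eef_rot: [[0.007, 1.0, -0.007], [0.998, -0.007, 0.069], [0.069, -0.008, -0.998]]
ft_force: [-1.9, -0.4, 5.1]
width: 0.362
finger_force: 41.0
```

Contact. Release and lift, then on to white at (0.4294, −0.1452).

Emit:
play_rows(motion=[{"xyz":[0,0,0],"spin":0},{"xyz":[0,0,0],"spin":0},{"xyz":[0,0,0],"spin":0},{"xyz":[0.15,0,-2.0],"spin":0},{"xyz":[0.25,0,-3.5],"spin":0},{"xyz":[0.25,0,-3.5],"spin":0},{"xyz":[0.2,0,-2.0],"spin":0},{"xyz":[0,0,0],"spin":0}], hand=0.65)

```text
clock: 13.58
position: [0.5721, 0.0459, 0.2028]
eef_rot: [[0.006, 1.0, -0.001], [0.998, -0.006, 0.07], [0.07, -0.001, -0.998]]
ft_force: [0.5, 0.2, 0.9]
width: 0.651
finger_force: 0.0
```

```bash
python3 go.py .4294,-.145,.2 .4294,-.145,.0775
```

```text
pos [0.5721 0.0459 0.2028] z [-0.001  0.07  -0.998] yaw 1.564 q6 1.62
.4294,-.145,.2 tool cm [-19.15 -14.15  -1.04]
.4294,-.145,.0775 tool cm [-0.85  0.02 12.22]
```

Emit:
play_rows(motion=[{"xyz":[-2.7,-2.0,-0.1],"spin":0},{"xyz":[-2.7,-2.0,-0.2],"spin":0},{"xyz":[-2.7,-2.0,-0.2],"spin":0},{"xyz":[-2.7,-2.0,-0.2],"spin":0},{"xyz":[-2.7,-2.0,-0.2],"spin":0},{"xyz":[-2.7,-2.0,-0.1],"spin":0},{"xyz":[-2.7,-2.0,0],"spin":0},{"xyz":[-0.2,0,0],"spin":0}])

```text
clock: 14.25
position: [0.4265, -0.1475, 0.195]
eef_rot: [[0.01, 1.0, -0.009], [0.998, -0.01, 0.068], [0.068, -0.01, -0.998]]
ft_force: [0.0, 0.5, -0.0]
width: 0.646
finger_force: 0.0
```

Emit:
play_rows(motion=[{"xyz":[-0.2,0,3.0],"spin":0},{"xyz":[-0.2,0,3.0],"spin":0},{"xyz":[-0.2,0,3.0],"spin":0},{"xyz":[0,0,1.0],"spin":0},{"xyz":[0,0,0],"spin":0}])

```text
clock: 14.67
position: [0.427, -0.1429, 0.0926]
eef_rot: [[0.007, 1.0, -0.013], [0.997, -0.006, 0.071], [0.071, -0.013, -0.997]]
ft_force: [-0.1, 1.0, 0.1]
width: 0.651
finger_force: 0.0
```

```bash
python3 go.py .4294,-.145,.0775
```

```text
pos [ 0.427  -0.1429  0.0926] z [-0.013  0.071 -0.997] yaw 1.564 q6 1.22
.4294,-.145,.0775 tool cm [-0.32  0.26  1.49]
```

Emit:
play_rows(motion=[{"xyz":[-0.2,0.2,0.8],"spin":0},{"xyz":[-0.1,0.1,0.5],"spin":0},{"xyz":[0,0,0],"spin":0}])

```text
clock: 14.92
position: [0.432, -0.146, 0.0823]
eef_rot: [[0.007, 1.0, -0.007], [0.998, -0.006, 0.069], [0.069, -0.008, -0.998]]
ft_force: [-0.2, 0.1, -0.7]
width: 0.652
finger_force: 0.0
```

Emit:
play_rows(motion=[{"xyz":[0,0,0],"spin":0},{"xyz":[0,0,0],"spin":0},{"xyz":[0,0,0],"spin":0},{"xyz":[0,0,0],"spin":0},{"xyz":[0,0,0],"spin":0}], hand=0)

```text
clock: 15.33
position: [0.4317, -0.146, 0.083]
eef_rot: [[0.007, 1.0, -0.007], [0.998, -0.006, 0.069], [0.069, -0.007, -0.998]]
ft_force: [-2.2, 0.2, 5.7]
width: 0.358
finger_force: 39.3
```

```bash
python3 go.py .4294,-.145,.21 .5546,-.0445,.21
```

```text
pos [ 0.4317 -0.146   0.083 ] z [-0.007  0.069 -0.998] yaw 1.564 q6 1.21
.4294,-.145,.21 tool cm [  0.97  -0.32 -12.66]
.5546,-.0445,.21 tool cm [10.11 12.45  0.6 ]
```

Emit:
play_rows(motion=[{"xyz":[0.05,0,-0.8],"spin":0},{"xyz":[0.2,0,-2.5],"spin":0},{"xyz":[0.25,-0.1,-3.4],"spin":0},{"xyz":[0.2,-0.1,-3.4],"spin":0},{"xyz":[0.2,0,-2.6],"spin":0},{"xyz":[1.2,1.5,0.1],"spin":0},{"xyz":[2.2,2.6,0.1],"spin":0},{"xyz":[2.2,2.7,0.1],"spin":0}])

```text
clock: 16.0
position: [0.4995, -0.0898, 0.2111]
eef_rot: [[0.009, 1.0, -0.006], [0.998, -0.008, 0.069], [0.069, -0.006, -0.998]]
ft_force: [0.2, -0.1, -1.4]
width: 0.354
finger_force: 39.9
```

Emit:
play_rows(motion=[{"xyz":[2.2,2.7,0.1],"spin":0},{"xyz":[1.6,2.0,0.1],"spin":0},{"xyz":[0.7,0.9,0],"spin":0},{"xyz":[0,0,0],"spin":0},{"xyz":[0,0,0],"spin":0}])

```text
clock: 16.42
position: [0.5548, -0.0453, 0.2102]
eef_rot: [[0.006, 1.0, -0.009], [0.998, -0.006, 0.069], [0.069, -0.01, -0.998]]
ft_force: [-0.4, -0.8, -0.9]
width: 0.362
finger_force: 40.0
```

```bash
python3 go.py .5546,-.0448,.0945
```

```text
pos [ 0.5548 -0.0453  0.2102] z [-0.009  0.069 -0.998] yaw 1.565 q6 1.46
.5546,-.0448,.0945 tool cm [-0.75  0.09 11.55]
```

Emit:
play_rows(motion=[{"xyz":[-0.1,0,2.0],"spin":0},{"xyz":[-0.2,0,3.0],"spin":0},{"xyz":[-0.2,0,3.0],"spin":0},{"xyz":[-0.2,0,2.2],"spin":0},{"xyz":[-0.1,0.1,1.0],"spin":0},{"xyz":[0,0,0.3],"spin":0},{"xyz":[0,0,0],"spin":0},{"xyz":[0,0,0],"spin":0}])

```text
clock: 17.08
position: [0.5556, -0.0458, 0.0968]
eef_rot: [[0.007, 1.0, -0.006], [0.998, -0.007, 0.069], [0.069, -0.006, -0.998]]
ft_force: [0.1, 0.7, -1.0]
width: 0.361
finger_force: 40.1
```

Emit:
play_rows(motion=[{"xyz":[0,0,0.15],"spin":0},{"xyz":[0,0,0.1],"spin":0},{"xyz":[0,0,0],"spin":0},{"xyz":[0,0,0],"spin":0}])

```text
clock: 17.42
position: [0.5553, -0.0452, 0.093]
eef_rot: [[0.007, 1.0, -0.007], [0.998, -0.006, 0.069], [0.069, -0.008, -0.998]]
ft_force: [-0.0, -0.5, -2.4]
width: 0.365
finger_force: 40.1
```

Emit:
play_rows(motion=[{"xyz":[0,0,0.15],"spin":0},{"xyz":[0,0,0.1],"spin":0},{"xyz":[0,0,0],"spin":0},{"xyz":[0,0,0],"spin":0}])

```text
clock: 17.75
position: [0.5553, -0.045, 0.0911]
eef_rot: [[0.007, 1.0, -0.007], [0.998, -0.006, 0.069], [0.069, -0.007, -0.998]]
ft_force: [-2.6, -0.2, 6.0]
width: 0.361
finger_force: 40.6
```

Contact. Release and lift, then on to amber at (0.4455, 0.0231).

Emit:
play_rows(motion=[{"xyz":[0,0,0],"spin":0},{"xyz":[0,0,0],"spin":0},{"xyz":[0,0,0],"spin":0},{"xyz":[0.15,0,-2.0],"spin":0},{"xyz":[0.25,0,-3.5],"spin":0},{"xyz":[0.25,0,-3.5],"spin":0},{"xyz":[0.2,0,-2.0],"spin":0},{"xyz":[0,0,0],"spin":0}], hand=0.6)

```text
clock: 18.42
position: [0.5576, -0.0442, 0.2055]
eef_rot: [[0.006, 1.0, -0.001], [0.998, -0.006, 0.068], [0.068, -0.001, -0.998]]
ft_force: [0.3, 0.4, -0.7]
width: 0.595
finger_force: 0.0
```

```bash
python3 go.py .4455,.023,.2 .4455,.023,.0775
```

```text
pos [ 0.5576 -0.0442  0.2055] z [-0.001  0.068 -0.998] yaw 1.564 q6 1.46
.4455,.023,.2 tool cm [  6.6  -11.25   1.02]
.4455,.023,.0775 tool cm [-0.84  0.02 12.22]
```

Emit:
play_rows(motion=[{"xyz":[1.6,-2.8,0.2],"spin":0},{"xyz":[1.6,-2.8,0.2],"spin":0},{"xyz":[1.6,-2.8,0.3],"spin":0},{"xyz":[1.6,-2.7,0.3],"spin":0},{"xyz":[0,0,2.0],"spin":0},{"xyz":[-0.2,0,3.0],"spin":0},{"xyz":[-0.2,0,3.0],"spin":0},{"xyz":[0,0,0],"spin":0}])

```text
clock: 19.08
position: [0.4417, 0.0227, 0.1101]
eef_rot: [[0.007, 1.0, -0.016], [0.998, -0.006, 0.069], [0.069, -0.016, -0.998]]
ft_force: [-0.0, -0.3, -1.4]
width: 0.601
finger_force: 0.0
```

```bash
python3 go.py .4455,.023,.0775
```

```text
pos [0.4417 0.0227 0.1101] z [-0.016  0.069 -0.998] yaw 1.564 q6 1.59
.4455,.023,.0775 tool cm [-0.19  0.43  3.24]
```

Emit:
play_rows(motion=[{"xyz":[-0.1,0.2,1.5],"spin":0},{"xyz":[-0.1,0.1,1.0],"spin":0},{"xyz":[0,0,0.5],"spin":0},{"xyz":[0,0,0],"spin":0}])

```text
clock: 19.42
position: [0.4472, 0.0226, 0.0851]
eef_rot: [[0.007, 1.0, -0.009], [0.998, -0.007, 0.069], [0.069, -0.01, -0.998]]
ft_force: [-0.2, -0.7, 0.6]
width: 0.6
finger_force: 0.0
```

Emit:
play_rows(motion=[{"xyz":[0,0,0],"spin":0},{"xyz":[0,0,0],"spin":0},{"xyz":[0,0,0],"spin":0},{"xyz":[0,0,0],"spin":0},{"xyz":[0,0,0],"spin":0}], hand=0)

```text
clock: 19.83
position: [0.4478, 0.0227, 0.0866]
eef_rot: [[0.007, 1.0, -0.007], [0.998, -0.006, 0.069], [0.069, -0.007, -0.998]]
ft_force: [-2.4, -0.6, 6.0]
width: 0.36
finger_force: 39.5
```

```bash
python3 go.py .4455,.023,.23 .629,-.0575,.23
```

```text
pos [0.4478 0.0227 0.0866] z [-0.007  0.069 -0.998] yaw 1.564 q6 1.59
.4455,.023,.23 tool cm [  1.02  -0.33 -14.3 ]
.629,-.0575,.23 tool cm [-7.9  18.4  -0.68]
```

Emit:
play_rows(motion=[{"xyz":[0.05,0,-0.8],"spin":0},{"xyz":[0.2,0,-2.5],"spin":0},{"xyz":[0.25,-0.1,-3.6],"spin":0},{"xyz":[0.25,-0.1,-3.8],"spin":0},{"xyz":[0.2,0,-3.6],"spin":0},{"xyz":[-0.6,1.4,0],"spin":0},{"xyz":[-1.2,2.8,-0.1],"spin":0},{"xyz":[-1.4,3.3,-0.1],"spin":0}])

```text
clock: 20.5
position: [0.5222, -0.0103, 0.2303]
eef_rot: [[0.006, 1.0, -0.005], [0.998, -0.005, 0.069], [0.069, -0.005, -0.998]]
ft_force: [0.5, -0.0, -1.0]
width: 0.356
finger_force: 40.2
```

Emit:
play_rows(motion=[{"xyz":[-1.4,3.3,-0.1],"spin":0},{"xyz":[-1.4,3.3,-0.1],"spin":0},{"xyz":[-1.2,2.8,-0.1],"spin":0},{"xyz":[-0.6,1.3,0],"spin":0},{"xyz":[0,0,0],"spin":0},{"xyz":[0,0,0],"spin":0}])

```text
clock: 21.0
position: [0.6284, -0.0573, 0.2263]
eef_rot: [[0.008, 1.0, -0.009], [0.998, -0.007, 0.069], [0.069, -0.01, -0.998]]
ft_force: [-0.6, -0.1, -1.2]
width: 0.359
finger_force: 40.3
```

```bash
python3 go.py .629,-.0577,.0985
```

```text
pos [ 0.6284 -0.0573  0.2263] z [-0.009  0.069 -0.998] yaw 1.563 q6 1.46
.629,-.0577,.0985 tool cm [-0.92  0.19 12.75]
```

Emit:
play_rows(motion=[{"xyz":[-0.1,0,2.0],"spin":0},{"xyz":[-0.2,0,3.0],"spin":0},{"xyz":[-0.2,0,3.0],"spin":0},{"xyz":[-0.2,0,3.0],"spin":0},{"xyz":[-0.1,0.1,1.2],"spin":0},{"xyz":[0,0,0.3],"spin":0},{"xyz":[0,0,0],"spin":0},{"xyz":[0,0,0],"spin":0}])

```text
clock: 21.67
position: [0.6288, -0.0563, 0.1041]
eef_rot: [[0.007, 1.0, -0.005], [0.998, -0.006, 0.069], [0.069, -0.006, -0.998]]
ft_force: [0.7, -0.2, -1.6]
width: 0.36
finger_force: 40.3
```

```bash
python3 go.py .629,-.0577,.0955
```

```text
pos [ 0.6288 -0.0563  0.1041] z [-0.005  0.069 -0.998] yaw 1.564 q6 1.46
.629,-.0577,.0955 tool cm [-0.2   0.03  0.85]
```

Emit:
play_rows(motion=[{"xyz":[-0.1,0,0.3],"spin":0},{"xyz":[0,0,0.2],"spin":0},{"xyz":[0,0,0.15],"spin":0},{"xyz":[0,0,0],"spin":0},{"xyz":[0,0,0],"spin":0}])

```text
clock: 22.08
position: [0.6281, -0.0569, 0.0953]
eef_rot: [[0.007, 1.0, -0.008], [0.998, -0.006, 0.069], [0.069, -0.008, -0.998]]
ft_force: [-0.0, -0.3, -0.5]
width: 0.357
finger_force: 40.3
```

Emit:
play_rows(motion=[{"xyz":[0,0,0.1],"spin":0},{"xyz":[0,0,0.1],"spin":0},{"xyz":[0,0,0],"spin":0},{"xyz":[0,0,0],"spin":0}])

```text
clock: 22.42
position: [0.6282, -0.0568, 0.0947]
eef_rot: [[0.007, 1.0, -0.007], [0.998, -0.006, 0.069], [0.069, -0.007, -0.998]]
ft_force: [-2.8, -1.0, 7.0]
width: 0.357
finger_force: 41.2
```

Contact. Release and lift, then check everything.

Emit:
play_rows(motion=[{"xyz":[0,0,0],"spin":0},{"xyz":[0,0,0],"spin":0},{"xyz":[0,0,0],"spin":0},{"xyz":[0.15,0,-2.0],"spin":0},{"xyz":[0.25,0,-3.5],"spin":0},{"xyz":[0.25,0,-3.5],"spin":0},{"xyz":[0.25,0,-3.5],"spin":0},{"xyz":[0.2,-3.0,-2.0],"spin":0}], hand=0.6)

```text
clock: 23.08
position: [0.6028, -0.0557, 0.2405]
eef_rot: [[0.006, 1.0, -0.005], [0.998, -0.006, 0.069], [0.069, -0.006, -0.998]]
ft_force: [-0.2, 0.0, 1.1]
width: 0.602
finger_force: 0.0
```

Emit:
play_rows(motion=[{"xyz":[0,-3.5,-2.0],"spin":-0.12},{"xyz":[0,0,0],"spin":-0.12},{"xyz":[0,0,0],"spin":-0.12},{"xyz":[0,0,0],"spin":-0.12},{"xyz":[0,0,0],"spin":-0.12},{"xyz":[0,0,0],"spin":-0.12},{"xyz":[0,0,0],"spin":-0.12},{"xyz":[0,0,0],"spin":-0.12}])

```text
clock: 23.75
position: [0.5645, -0.0568, 0.259]
eef_rot: [[-0.819, 0.574, -0.008], [0.573, 0.817, 0.069], [0.046, 0.052, -0.998]]
ft_force: [0.0, -0.1, -0.2]
width: 0.603
finger_force: 0.0
```

```bash
python3 go.py
python3 - <<'E'
from h import *
p,d=camera("scene");cv2.imwrite("pics/s2.png",p[:320,60:480])
E
```

```text
pos [ 0.5645 -0.0568  0.259 ] z [-0.008  0.069 -0.998] yaw 2.531 q6 0.48
```

View pics/s2.png

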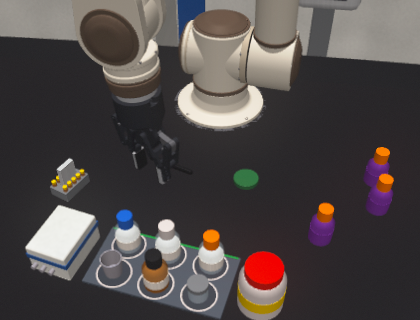

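All four bottles stand in their rings: crop blue (125,235), white (167,245), orange (211,255), amber (155,275). Next I'll take out the 4° tool lean by going to joint 6's other limit.

Emit:
play_rows(motion=[{"xyz":[0,0,0],"spin":-0.12},{"xyz":[0,0,0],"spin":-0.12},{"xyz":[0,0,0],"spin":-0.12},{"xyz":[0,0,0],"spin":-0.12},{"xyz":[0,0,0],"spin":-0.12},{"xyz":[0,0,0],"spin":-0.12},{"xyz":[0,0,0],"spin":-0.12},{"xyz":[0,0,0],"spin":-0.12}])

```text
clock: 24.47
position: [0.5645, -0.0568, 0.259]
eef_rot: [[-0.941, -0.338, -0.008], [-0.338, 0.939, 0.069], [-0.016, 0.068, -0.998]]
ft_force: [0.4, 0.6, -1.3]
width: 0.6
finger_force: 0.0
```

Emit:
play_rows(motion=[{"xyz":[0,0,0],"spin":-0.12},{"xyz":[0,0,0],"spin":-0.12},{"xyz":[0,0,0],"spin":-0.12},{"xyz":[0,0,0],"spin":-0.12},{"xyz":[0,0,0],"spin":-0.12},{"xyz":[0,0,0],"spin":-0.12},{"xyz":[0,0,0],"spin":-0.12},{"xyz":[0,0,0],"spin":-0.12}])

```text
clock: 25.13
position: [0.5645, -0.0568, 0.259]
eef_rot: [[-0.263, -0.965, -0.008], [-0.963, 0.262, 0.069], [-0.065, 0.026, -0.998]]
ft_force: [0.5, 0.2, -0.7]
width: 0.599
finger_force: 0.0
```

Emit:
play_rows(motion=[{"xyz":[0,0,0],"spin":-0.12},{"xyz":[0,0,0],"spin":-0.12},{"xyz":[0,0,0],"spin":-0.12},{"xyz":[0,0,0],"spin":-0.12},{"xyz":[0,0,0],"spin":-0.12},{"xyz":[0,0,0],"spin":-0.12},{"xyz":[0,0,0],"spin":-0.12},{"xyz":[0,0,0],"spin":-0.12}])

```text
clock: 25.8
position: [0.5645, -0.0568, 0.259]
eef_rot: [[0.64, -0.769, -0.008], [-0.766, -0.639, 0.069], [-0.058, -0.038, -0.998]]
ft_force: [-0.1, -0.1, 0.1]
width: 0.599
finger_force: 0.0
```

Emit:
play_rows(motion=[{"xyz":[0,0,0],"spin":-0.12},{"xyz":[0,0,0],"spin":-0.12},{"xyz":[0,0,0],"spin":-0.12},{"xyz":[0,0,0],"spin":-0.12},{"xyz":[0,0,0],"spin":-0.12}])

```text
clock: 26.22
position: [0.5645, -0.0568, 0.259]
eef_rot: [[0.962, -0.273, -0.008], [-0.272, -0.96, 0.069], [-0.027, -0.064, -0.998]]
ft_force: [1.0, 0.4, -0.0]
width: 0.599
finger_force: 0.0
```

```bash
python3 go.py
```

```text
pos [ 0.5645 -0.0568  0.259 ] z [-0.008  0.069 -0.998] yaw -0.276 q6 -3.0
```

Emit:
play_rows(motion=[{"xyz":[0,0,0],"spin":-0.12},{"xyz":[0,2.0,0],"spin":0},{"xyz":[0,2.0,0],"spin":0},{"xyz":[0,2.0,0],"spin":0}])

```text
clock: 26.55
position: [0.5583, -0.0954, 0.2551]
eef_rot: [[0.981, -0.196, -0.009], [-0.195, -0.979, 0.052], [-0.019, -0.05, -0.999]]
ft_force: [0.4, -0.4, 0.8]
width: 0.602
finger_force: 0.0
```

```bash
python3 go.py
```

```text
pos [ 0.5583 -0.0954  0.2551] z [-0.009  0.052 -0.999] yaw -0.196 q6 -3.14
```

Works: the lean went from 0.069 to 0.052. I'll repeat it.

Emit:
play_rows(motion=[{"xyz":[0,2.0,0],"spin":0},{"xyz":[0,2.0,0],"spin":0},{"xyz":[0,2.0,0],"spin":0},{"xyz":[0,0,0],"spin":0}])

```text
clock: 26.88
position: [0.5518, -0.1272, 0.2526]
eef_rot: [[0.971, -0.239, -0.012], [-0.239, -0.971, 0.031], [-0.019, -0.027, -0.999]]
ft_force: [0.4, 0.1, -0.4]
width: 0.6
finger_force: 0.0
```

```bash
python3 go.py
```

```text
pos [ 0.5518 -0.1272  0.2526] z [-0.012  0.031 -0.999] yaw -0.241 q6 -3.14
```

Emit:
play_rows(motion=[{"xyz":[0,2.0,0],"spin":0},{"xyz":[0,2.0,0],"spin":0},{"xyz":[0,2.0,0],"spin":0},{"xyz":[0,2.0,0],"spin":0},{"xyz":[0,0,0],"spin":0}])

```text
clock: 27.3
position: [0.5413, -0.168, 0.2514]
eef_rot: [[0.955, -0.297, -0.019], [-0.297, -0.955, 0.004], [-0.019, 0.002, -1.0]]
ft_force: [0.3, 0.2, 0.4]
width: 0.6
finger_force: 0.0
```

```bash
python3 go.py .382,-.310,.2
```

```text
pos [ 0.5413 -0.168   0.2514] z [-0.019  0.004 -1.   ] yaw -0.301 q6 -3.14
.382,-.310,.2 tool cm [-10.91  18.27   5.38]
```

Emit:
play_rows(motion=[{"xyz":[0,0,0],"spin":0.12},{"xyz":[0,0,0],"spin":0.12},{"xyz":[0,0,0],"spin":0.12},{"xyz":[0,0,0],"spin":0.12},{"xyz":[0,0,0],"spin":0.12},{"xyz":[0,0,0],"spin":0.12},{"xyz":[0,0,0],"spin":0.12},{"xyz":[0,0,0],"spin":0.12}])

```text
clock: 27.97
position: [0.5419, -0.1663, 0.2514]
eef_rot: [[0.302, -0.953, -0.019], [-0.953, -0.302, 0.005], [-0.01, 0.016, -1.0]]
ft_force: [-0.7, -0.6, 0.8]
width: 0.603
finger_force: 0.0
```

Emit:
play_rows(motion=[{"xyz":[0,0,0],"spin":0.12},{"xyz":[0,0,0],"spin":0.12},{"xyz":[0,0,0],"spin":0.12},{"xyz":[0,0,0],"spin":0.12},{"xyz":[0,0,0],"spin":0.12},{"xyz":[0,0,0],"spin":0.12},{"xyz":[0,0,0],"spin":0.12},{"xyz":[0,0,0],"spin":0.12}])

```text
clock: 28.63
position: [0.5419, -0.1663, 0.2514]
eef_rot: [[-0.608, -0.794, -0.018], [-0.794, 0.608, 0.005], [0.007, 0.018, -1.0]]
ft_force: [0.2, 0.3, 0.2]
width: 0.599
finger_force: 0.0
```

Emit:
play_rows(motion=[{"xyz":[0,0,0],"spin":0.12},{"xyz":[0,0,0],"spin":0.12},{"xyz":[0,0,0],"spin":0.12},{"xyz":[0,0,0],"spin":0.12},{"xyz":[0,0,0],"spin":0.12},{"xyz":[0,0,0],"spin":0.12},{"xyz":[0,0,0],"spin":0.12},{"xyz":[0,0,0],"spin":0.12}])

```text
clock: 29.3
position: [0.5419, -0.1663, 0.2514]
eef_rot: [[-0.999, 0.043, -0.019], [0.043, 0.999, 0.005], [0.019, 0.004, -1.0]]
ft_force: [0.7, 0.5, -0.0]
width: 0.601
finger_force: 0.0
```

Emit:
play_rows(motion=[{"xyz":[0,0,0],"spin":0.12},{"xyz":[0,0,0],"spin":0.12},{"xyz":[0,0,0],"spin":0.12},{"xyz":[0,0,0],"spin":0}])

```text
clock: 29.63
position: [0.5418, -0.1663, 0.2514]
eef_rot: [[-0.92, 0.392, -0.019], [0.392, 0.92, 0.005], [0.019, -0.003, -1.0]]
ft_force: [-0.0, 0.5, -0.3]
width: 0.6
finger_force: 0.0
```

```bash
python3 go.py .382,-.31,.2 .382,-.31,.06
python3 - <<'E'
from h import *
p,d=camera("top");U,V=np.meshgrid(np.arange(560),np.arange(420));W=world("top",U,V,d=d)
# edges of degasser and rack by high-res depth classes
for lab,(x0,x1,y0,y1),(z0,z1) in(("deg",(360,425,130,205),(.066,.074)),("racktab",(390,430,210,260),(.065,.085))):
  k=np.zeros(d.shape,bool);k[y0:y1,x0:x1]=1;k&=(W[...,2]>z0)&(W[...,2]<z1);P=W[k]
  if len(P)>20: print(lab,len(P),[np.round(t,1) for t in cv2.minAreaRect(P[:,:2].astype(np.float32)*1000)], np.linalg.svd(P[:,:2]-P[:,:2].mean(0),full_matrices=False)[2][0])
E
```

```text
pos [ 0.5418 -0.1663  0.2514] z [-0.019  0.005 -1.   ] yaw 2.739 q6 0.1
.382,-.31,.2 tool cm [  8.98 -19.47   5.37]
.382,-.31,.06 tool cm [-0.27  0.04 14.  ]
```

Emit:
play_rows(motion=[{"xyz":[1.5,-3.2,0.9],"spin":0},{"xyz":[1.5,-3.3,0.9],"spin":0},{"xyz":[1.5,-3.3,0.9],"spin":0},{"xyz":[1.5,-3.3,0.9],"spin":0},{"xyz":[1.5,-3.2,0.9],"spin":0},{"xyz":[1.5,-3.2,0.9],"spin":0},{"xyz":[0,0,0],"spin":0},{"xyz":[0,0,0],"spin":0}])

```text
clock: 30.35
position: [0.3812, -0.3121, 0.1995]
eef_rot: [[-0.922, 0.386, -0.019], [0.386, 0.923, 0.005], [0.019, -0.002, -1.0]]
ft_force: [0.3, 0.3, 0.2]
width: 0.6
finger_force: 0.0
```

```bash
python3 - <<'E'
from h import *
s=sense();p,d=camera("wrist");cv2.imwrite("pics/w2.png",p)
U,V=np.meshgrid(np.arange(560),np.arange(420));W=world("wrist",U,V,d=d,st=s)
c=np.hypot(W[...,0]-.382,W[...,1]+.31)<.06
for lab,a,b in(("tab",.066,.085),("block",.02,.045)):
  k=c&(W[...,2]>a)&(W[...,2]<b)&(d>0);P=W[k]
  if len(P): print(lab,len(P),P.mean(0),[np.round(t,1) for t in cv2.minAreaRect(P[:,:2].astype(np.float32)*1000)])
E
python3 go.py .382,-.31,.06
```

```text
tab 662 [ 0.37917848 -0.31136027  0.07501962] [array([ 380.5, -311.7]), array([11.5, 43.5]), np.float64(67.2)]
block 2919 [ 0.37477738 -0.30962672  0.03065085] [array([ 380.5, -312. ]), array([50. , 79.8]), np.float64(66.8)]
pos [ 0.3822 -0.3115  0.1998] z [-0.018  0.005 -1.   ] yaw 2.746 q6 -0.28
.382,-.31,.06 tool cm [-0.19  0.16 13.98]
```

View pics/w2.png

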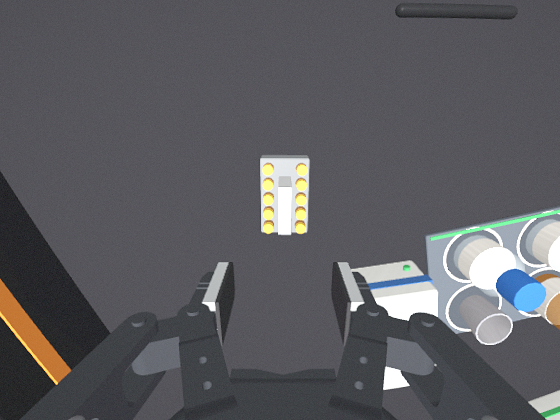

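The wrist view shows the rack tab at (285,205), aligned with and centred between the jaws. Rack centre is (0.381, −0.311). Descend and pinch.

Emit:
play_rows(motion=[{"xyz":[0,0,3.0],"spin":0},{"xyz":[-0.1,0,3.5],"spin":0},{"xyz":[0,0.1,3.5],"spin":0},{"xyz":[0,0,2.5],"spin":0},{"xyz":[0,0,1.2],"spin":0},{"xyz":[0,0,0.3],"spin":0},{"xyz":[0,0,0],"spin":0},{"xyz":[0,0,0],"spin":0}])

```text
clock: 31.07
position: [0.3823, -0.3103, 0.0614]
eef_rot: [[-0.923, 0.385, -0.017], [0.385, 0.923, 0.003], [0.017, -0.003, -1.0]]
ft_force: [-0.1, 0.8, 0.0]
width: 0.6
finger_force: 0.0
```

Emit:
play_rows(motion=[{"xyz":[0,0,0],"spin":0},{"xyz":[0,0,0],"spin":0},{"xyz":[0,0,0],"spin":0},{"xyz":[0,0,0],"spin":0},{"xyz":[0,0,0],"spin":0},{"xyz":[0,0,0],"spin":0},{"xyz":[0,0,0],"spin":0},{"xyz":[0,0,0],"spin":0}], hand=0)

```text
clock: 31.73
position: [0.3816, -0.3104, 0.0606]
eef_rot: [[-0.922, 0.387, -0.017], [0.387, 0.922, 0.004], [0.017, -0.003, -1.0]]
ft_force: [-0.5, -0.2, 6.6]
width: 0.126
finger_force: 43.3
```

```bash
python3 go.py .381,-.311,.23 .5687,-.2595,.23
```

```text
pos [ 0.3816 -0.3104  0.0606] z [-0.017  0.004 -1.   ] yaw 2.745 q6 -0.28
.381,-.311,.23 tool cm [  0.33  -0.14 -16.94]
.5687,-.2595,.23 tool cm [-15.32  12.    -0.31]
```

Emit:
play_rows(motion=[{"xyz":[0,0,-0.8],"spin":0},{"xyz":[0,0,-2.5],"spin":0},{"xyz":[0.1,0,-3.5],"spin":0},{"xyz":[0.1,-0.1,-3.7],"spin":0},{"xyz":[0.1,0,-3.7],"spin":0},{"xyz":[0,0,-2.5],"spin":0},{"xyz":[0,0,0],"spin":0}])

```text
clock: 32.32
position: [0.3822, -0.3114, 0.2326]
eef_rot: [[-0.922, 0.387, -0.013], [0.387, 0.922, 0.0], [0.012, -0.005, -1.0]]
ft_force: [-0.3, -0.8, -1.2]
width: 0.131
finger_force: 42.3
```

```bash
python3 - <<'E'
from h import *
st=sense();print(st["width"],st["finger_force"],st["ft_force"])
U,V=np.meshgrid(np.arange(560),np.arange(420))
for n in("scene","top","wrist"):
  p,d=camera(n);W=world(n,U,V,d=d,st=st)
  k=(np.hypot(W[...,0]-.5687,W[...,1]+.2595)<.09)&(W[...,2]>.064)&(W[...,2]<.076)&(d>0)
  k2=cv2.morphologyEx(k.astype(np.uint8),cv2.MORPH_OPEN,np.ones((3,3)))>0
  P=W[k2]
  if len(P)>30: print(n,len(P),P.mean(0).round(4),[np.round(t,1) for t in cv2.minAreaRect(P[:,:2].astype(np.float32)*1000)])
E
python3 go.py .5687,-.2595,.23
```

```text
0.1313093868768791 42.26139307022095 [-0.28198212 -0.78647936 -1.17955765]
scene 2151 [ 0.5734 -0.2559  0.0698] [array([ 568.6, -257.9]), array([ 94.1, 125.4]), np.float64(75.4)]
top 1607 [ 0.5686 -0.2581  0.0703] [array([ 568.9, -258.8]), array([ 90.4, 125.5]), np.float64(76.4)]
wrist 732 [ 0.5108 -0.2515  0.0716] [array([ 512.5, -251.9]), array([30.1, 93.5]), np.float64(2.9)]
pos [ 0.381  -0.3104  0.2259] z [-0.019  0.005 -1.   ] yaw 2.745 q6 -0.28
.5687,-.2595,.23 tool cm [-15.34  11.95  -0.75]
```

Emit:
play_rows(motion=[{"xyz":[0,0,0],"spin":-0.05},{"xyz":[0,0,0],"spin":-0.05},{"xyz":[0,0,0],"spin":-0.052},{"xyz":[0,0,0],"spin":0}])

```text
clock: 32.8
position: [0.3806, -0.31, 0.2247]
eef_rot: [[-0.97, 0.24, -0.021], [0.24, 0.971, 0.007], [0.022, 0.002, -1.0]]
ft_force: [-0.3, 0.2, -2.1]
width: 0.137
finger_force: 42.2
```

```bash
python3 go.py .5687,-.2585,.22
```

```text
pos [ 0.3806 -0.31    0.2247] z [-0.021  0.007 -1.   ] yaw 2.899 q6 -0.44
.5687,-.2585,.22 tool cm [-17.03   9.52   0.11]
```

Emit:
play_rows(motion=[{"xyz":[-1.7,0.9,0],"spin":0},{"xyz":[-2.8,1.6,0],"spin":0},{"xyz":[-3.0,1.7,0],"spin":0},{"xyz":[-3.0,1.7,0],"spin":0},{"xyz":[-3.0,1.7,0],"spin":0},{"xyz":[-2.2,1.2,0],"spin":0},{"xyz":[-1.3,0.7,0],"spin":0},{"xyz":[0,0,0],"spin":0}])

```text
clock: 33.47
position: [0.571, -0.2581, 0.2204]
eef_rot: [[-0.97, 0.242, -0.022], [0.242, 0.97, 0.007], [0.023, 0.001, -1.0]]
ft_force: [1.0, -0.0, -2.3]
width: 0.132
finger_force: 42.1
```

```bash
python3 go.py .5687,-.2585,.134
python3 - <<'E'
from h import *
p,d=camera("scene");cv2.imwrite("pics/s3.png",cv2.resize(p[100:330,60:340],None,fx=2.4,fy=2.4))
E
```

```text
pos [ 0.571  -0.2581  0.2204] z [-0.022  0.007 -1.   ] yaw 2.897 q6 -0.18
.5687,-.2585,.134 tool cm [ 0.02 -0.1   8.64]
```

View pics/s3.png

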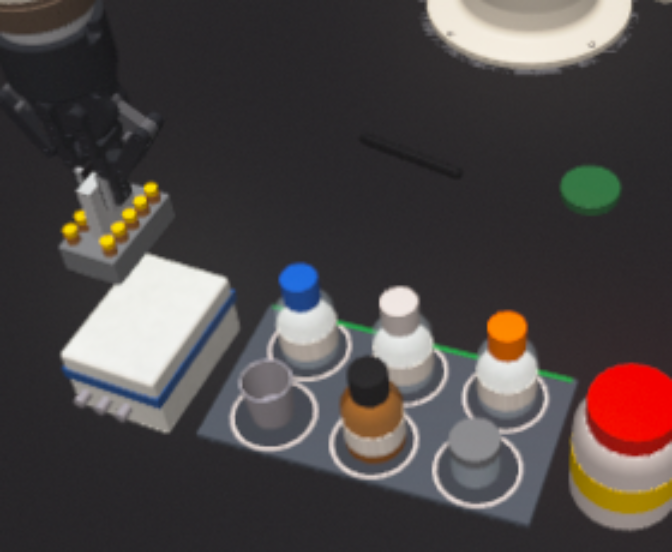

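The rack hangs level above the degasser and aligned with it, and all four bottles are in their rings. Lowering.

Emit:
play_rows(motion=[{"xyz":[0,-0.1,2.0],"spin":0},{"xyz":[0,0,2.8],"spin":0},{"xyz":[0,0,2.2],"spin":0},{"xyz":[0,0,1.0],"spin":0},{"xyz":[0,0,0.4],"spin":0},{"xyz":[0,0,0],"spin":0},{"xyz":[0,0,0],"spin":0}])

```text
clock: 34.1
position: [0.5673, -0.2604, 0.1407]
eef_rot: [[-0.97, 0.243, -0.017], [0.243, 0.97, 0.004], [0.018, -0.0, -1.0]]
ft_force: [0.2, -0.5, -1.6]
width: 0.133
finger_force: 42.0
```

Emit:
play_rows(motion=[{"xyz":[0,0,0.2],"spin":0},{"xyz":[0,0,0],"spin":0},{"xyz":[0,0,0],"spin":0}])

```text
clock: 34.35
position: [0.5675, -0.2602, 0.1382]
eef_rot: [[-0.97, 0.242, -0.018], [0.242, 0.97, 0.004], [0.018, -0.0, -1.0]]
ft_force: [-0.2, 0.4, -1.2]
width: 0.131
finger_force: 42.0
```

Emit:
play_rows(motion=[{"xyz":[-0.1,0.2,0.3],"spin":0},{"xyz":[0,0,0.2],"spin":0},{"xyz":[0,0,0.1],"spin":0},{"xyz":[0,0,0],"spin":0},{"xyz":[0,0,0],"spin":0}])

```text
clock: 34.77
position: [0.5685, -0.2583, 0.1312]
eef_rot: [[-0.97, 0.242, -0.019], [0.242, 0.97, 0.005], [0.02, 0.0, -1.0]]
ft_force: [0.2, 0.6, -2.3]
width: 0.132
finger_force: 42.1
```

Emit:
play_rows(motion=[{"xyz":[0,0,0.1],"spin":0},{"xyz":[0,0,0],"spin":0},{"xyz":[0,0,0],"spin":0}])

```text
clock: 35.02
position: [0.5686, -0.2584, 0.1307]
eef_rot: [[-0.97, 0.242, -0.018], [0.242, 0.97, 0.005], [0.019, 0.0, -1.0]]
ft_force: [-0.4, -0.4, 0.5]
width: 0.132
finger_force: 42.4
```

Emit:
play_rows(motion=[{"xyz":[0,0,0.1],"spin":0},{"xyz":[0,0,0],"spin":0},{"xyz":[0,0,0],"spin":0}])

```text
clock: 35.27
position: [0.5685, -0.2585, 0.1306]
eef_rot: [[-0.97, 0.243, -0.018], [0.243, 0.97, 0.004], [0.018, -0.0, -1.0]]
ft_force: [-2.7, 0.1, 6.3]
width: 0.13
finger_force: 43.2
```

Contact. Release and lift, then retreat towards the robot.

Emit:
play_rows(motion=[{"xyz":[0,0,0],"spin":0},{"xyz":[0,0,0],"spin":0},{"xyz":[0,0,0],"spin":0},{"xyz":[0,0,0],"spin":0},{"xyz":[0,0,-2.0],"spin":0},{"xyz":[0,0,-3.5],"spin":0},{"xyz":[0,0,-3.5],"spin":0},{"xyz":[0,0,-3.0],"spin":0}], hand=0.5)

```text
clock: 35.93
position: [0.5706, -0.2588, 0.2514]
eef_rot: [[-0.97, 0.242, -0.018], [0.242, 0.97, 0.005], [0.019, 0.0, -1.0]]
ft_force: [1.0, -0.4, 0.2]
width: 0.501
finger_force: 0.0
```

Emit:
play_rows(motion=[{"xyz":[3.0,-1.5,0],"spin":0},{"xyz":[3.5,-1.5,0],"spin":0},{"xyz":[3.5,-1.5,0],"spin":0},{"xyz":[3.5,-1.5,0],"spin":0},{"xyz":[3.5,-1.5,0],"spin":0},{"xyz":[2.0,-1.0,0],"spin":0},{"xyz":[0,0,0],"spin":0},{"xyz":[0,0,0],"spin":0}])

```text
clock: 36.6
position: [0.3652, -0.2957, 0.2536]
eef_rot: [[-0.97, 0.244, -0.017], [0.244, 0.97, 0.004], [0.018, -0.0, -1.0]]
ft_force: [1.1, 0.3, -0.4]
width: 0.501
finger_force: 0.0
```

Run:
```python
from h import *
U,V=np.meshgrid(np.arange(560),np.arange(420))
p,d=camera("top");W=world("top",U,V,d=d)
cv2.imwrite("pics/t2.png",cv2.resize(p[110:280,220:440],None,fx=3.4,fy=3.4,interpolation=3))
for n,x,y,r,a,b in(("tab",.5687,-.2585,.06,.135,.155),("block",.5687,-.2585,.07,.085,.115),("blue",.5388,-.133,.03,.09,.11),("white",.5546,-.0445,.03,.09,.11),("orange",.5705,.0446,.03,.09,.11),("amber",.629,-.0575,.03,.09,.11)):
  k=(np.hypot(W[...,0]-x,W[...,1]-y)<r)&(W[...,2]>a)&(W[...,2]<b);P=W[k]
  if len(P)>5: print(n,(x,y),len(P),P[:,2].mean().round(4),[np.round(t,1) for t in cv2.minAreaRect(P[:,:2].astype(np.float32)*1000)])
s=sense();print(s["clock"],s["position"],s["ft_force"])
```

```text
tab (0.5687, -0.2585) 99 0.1448 [array([ 569.4, -258.2]), array([12.3, 44.6]), np.float64(75.3)]
block (0.5687, -0.2585) 499 0.1006 [array([ 569.2, -258.6]), array([51.3, 81.4]), np.float64(74.9)]
blue (0.5388, -0.133) 130 0.0999 [array([ 537.7, -131.3]), array([29.8, 30.4]), np.float64(84.1)]
white (0.5546, -0.0445) 123 0.0998 [array([552.7, -45.3]), array([29. , 30.6]), np.float64(45.1)]
orange (0.5705, 0.0446) 124 0.1002 [array([567.2,  45. ]), array([28.7, 30.6]), np.float64(1.6)]
amber (0.629, -0.0575) 125 0.1 [array([625.8, -56.3]), array([29.7, 30.4]), np.float64(22.8)]
36.65 [ 0.36592109 -0.29556846  0.25324791] [0.41440379 0.60212763 0.16498784]
```

View pics/t2.png

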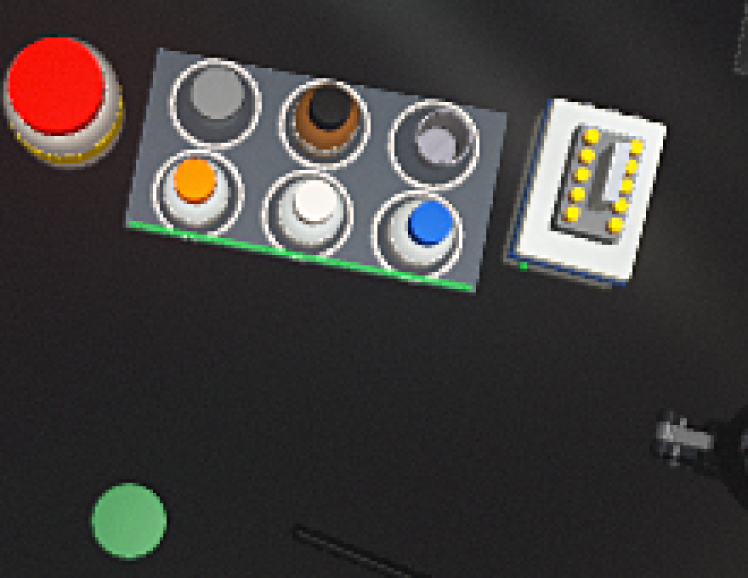

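The crop shows all four bottles upright inside their rings: orange (195,190), white (310,210), blue (420,235), amber (326,112). The bottles sit within 4 mm of their ring centres. The rack at (600,183) is centred on the degasser and aligned with it, and the gripper is clear. Handing in.

```bash
python3 -c "
from rig import hand_in
print(hand_in())"
```

```text
the job is handed in; nothing more can be done
None
```

The job is handed in: all four bottles stand upright inside their rings, the rack is centred on the degasser along its long side, and everything is released, at 36.7 s of the 115 s allowed; the verdict wasn't shown.

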